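# Set the day wheel of the desk dater and stamp the ticket book

### The arm

A 7-joint arm with a two-finger parallel gripper is mounted at the origin on a cart in front of the work surface, level with it; the furniture and walls round the work are solid. World frame = base frame: x ahead of the robot, y to its left, z up, the work surface at z = 0. Lengths are in m, angles in degrees, forces in N, time in s.
With the tool pointing down it reaches from about 0.425 to 0.875 m from the base axis. Payload 4.7 kg.
Tool frame: the origin (TCP) lies between the finger pads; the fingertips stand 8 mm ahead of it and the grasp point (between the pads) lies 11 mm behind it (env.tip_extent is the distance from the TCP to the fingertips, in m); z points along the fingers, y is the line along which they close (so a half turn about z gives the same grasp; the last joint's range is limited). The gripper opens to 87 mm and grips with 3 to 60 N. Pads are 19 mm wide; open, the fingers measure 117 mm over their backs; the gripper's body (75 mm by 190 mm) begins 51 mm behind the grasp point.
Start: joints at [66.354, 18.392, -4.016, 83.108, 1.295, 78.541, -3.26], TCP at [0.269, -0.592, 0.231] pointing down, gripper open.
Joint ranges: [-163.93, 163.93], [-17.29, 119.83], [-79.2, 71.16], [3.27, 140.29], [-89.18, 269.18], [5.43, 117.66], [-154.24, 154.24]. Speed limits (degrees/s): [147.25, 147.25, 180, 180, 180, 180, 180].

### API

Orientations are given as [roll, pitch, yaw] about the fixed x, y, z axes, in that order (R = Rz(yaw) Ry(pitch) Rx(roll)).
In Python, from cell import sensors, vision, workorder, env gives the robot as it stands.
- The arm moves only by the tool drive_tool, never from a script. Its argument "moves" is a list of rows, each an object of numbers: "x", "y", "z": the shift along the tool's x, y, z in mm; "rx", "ry", "rz": the turn, a rotation vector about the tool's x, y, z in rad; "fingers": the closure, from -1 (fully open) to 1 (shut). In form: [{"x": .., "y": .., "z": .., "rx": .., "ry": .., "rz": .., "fingers": ..}, ...]. A call has 1 to 20 rows; each row is the pose to reach, as a shift and turn from the pose commanded when the call began, along the tool's axes at that moment; what a row does not reach only later rows make up. A row lasts 1/8 s, in which the tool goes at most 62.5 mm and 10.7 degrees, less where a joint would pass 70% of its speed; a pose out of reach is approached as far as the arm can. A call with a gripper value outside its range is refused whole. The fingers move at their own pace and stop on an object; "force" is the grip in N (left out, the last holds). Time passes only in rows, so rows that repeat a pose let the fingers close. It gives the time, the measured TCP pose, the force, the opening and the grip force at its end, in the units of the state.
- sensors.get_obs(): the state, without advancing time (a new reading comes with each control period).
- vision.read_camera(name): name is "side" or "top" or "wrist"; returns a dict with "image" (384x512x3 uint8, red, green, blue), "fx", "fy", "cx", "cy" (pixels), "R" (3x3) and "t" (3): a world point X has camera coordinates R X + t. Camera axes: x right, y down, z forward; pixel columns grow to the right and rows downward; lengths in m; the calibration is good to about 2 mm. A picture is of the moment at which its call begins. There is no depth.
- workorder.sign_off(): hands the job in; it is judged then, once.
The state is a dict: "time_s": time; "qpos": joint angles; "joint_velocities": joint speeds; "effort": joint torques, N m; "tool_pos": TCP position; "tool_rot": TCP orientation; "force": force on the tool from outside, world axes, zero at the start; "wrist_torque": the same for the moment, N m; "grip_width": finger opening in m; "grasp_force": force on a finger pad.
Only numpy, scipy, OpenCV 4.12 (cv2) and the standard library are available. Lean on these libraries where they do the work, as an engineer would, in place of code of your own. Each camera call takes 0.05 s, during which the arm holds its last target. There are 200 camera calls.

### The job

It is the first day of the week: flick the star-shaped day wheel of the desk dater round with a fingertip until the lug that carries the round stud has clicked into place facing the pointed index, and push the ticket book along between its guides until it is fully home against the stop under the head. Only when both are right, press the black plunger cap down until the stamp bears firmly on the ticket book, and let the cap rise again. Touch and push only: lift nothing, and leave the other things on the counter where they are.

Things in the scene. Friction and masses are not known exactly. Their poses are not given: they have to be found in the camera images.
- dater: desk dater fixed to the counter: steel base plate (265 x 140 x 4 mm), grey column, grey arm overhanging the plate (46 mm wide, 42 to 78 mm above the counter). Origin on the counter, z up; +x along the guides from the open front to the column (roughly the robot's left). Plate x -0.115 to 0.150, arm from x = -0.015 back, wheel axis x = 0.095, cap x = 0.008, all y = 0
- stop (a point): middle of the stop for the ticket book, on the plate; the stop face lies across the dater's x axis at x = 0.060. Two guide rails run from it to the mouth at x = -0.086: 108 mm apart inside, tops 20 mm above the counter, slightly flared at the mouth
- day_wheel (a joint): angle of the day wheel (flat aluminium star on the arm, upright axis), rad, counter-clockwise positive from above, endless both ways; 0 or any whole turn: stud lug faces the index. A sprung detent gives 7 clicks a turn, 0.898 apart, one with the stud lug at the index; about 5 N at a lug turns it; pushed past half a step it snaps on to the next click, else it falls back
- wheel_axis (a point): centre of the day wheel, 87 mm above the counter, fixed on the dater. The wheel is 10 mm thick (82 to 92 mm above the counter): disc of radius 34 mm and seven even radial lugs, 5 mm thick, out to radius 46 mm. It overhangs the arm's sides, so a fingertip can reach down between two lugs on either side of the arm
- wheel_stud (a point): top centre of the round stud (9 mm across, standing up 10 mm above the wheel) on the marked lug, 40 mm from the wheel axis; turns with the wheel
- index_tip (a point): point of the fixed index, a small dark pointed nose on top of the arm between plunger and wheel (top 90 mm above the counter). It points at the wheel axis from 50.6 mm away, so the stud's centre is 10.6 mm from it when set
- plunger: round black cap, 33 mm across, on a stem through the arm's front end, with the stamp block (26 x 30 mm) below the arm. Origin: centre of the cap's top, 108 mm above the counter at rest. Slides straight down: meets the home ticket book after about 11.5 mm, own stop at 15 mm; its spring resists with 2 N at first, 7 N at 12 mm, and lifts it again
- ticket_book: ticket book, a flat pad 152 x 102 x 17 mm, about 0.12 kg, lying on the plate between the rails, long side along them; underside 4, top 21 mm above the counter. Origin: centre of its underside, x along the long side. It starts 25 to 50 mm short of the stop; fully home its origin is at x = -0.016 and its front end at x = -0.092 of the dater. About 1 N slides it
- rubber_stamp: bystander: wooden hand stamp, 26 x 52 x 85 mm, standing; origin under its centre
- label_block: bystander: white block of labels, 35 x 70 x 31 mm; origin under its centre
- marker: bystander: marker pen lying, 136 x 11 x 11 mm; origin under its centre, x along it
- pin_tin: bystander: round tin, 66 mm across, 26 mm high; origin under its centre
- stapler: bystander: stapler, 155 x 41 x 43 mm; origin under its centre, x along it
- ink_pad: bystander: flat ink pad, 75 x 110 x 19 mm; origin under its centre
Not all that is in view belongs to the job. What is shaped like the ticket_book but yellow is not meant.

How it is judged:
By the outcome, as a careful person would: the job done as asked, in the order asked, and still so for the second after the job is handed in, with the robot touching nothing.
It also fails if it takes over 64 s, if anything falls off the work surface, if the arm or the gripper's body presses on something with over 40 N, if the wrist force passes 120 N, or if a joint passes its speed limit or range.

## Working session

There is one attempt and no reset: what is moved stays moved. The work goes in short steps, Python scripts to look and compute and a tool call to move; the robot and the scene stay as the last step left them, time stands still between calls to the robot, and variables do not carry over. Pictures are saved under pics/ and viewed, at most 10 in all, crops included, and the job is handed in when it is done.

Besides the shell and the picture viewer there is one more tool, called after "Request:" as name(argument=value, ...) on one line, values as JSON. drive_tool: Moves the arm, as the interface text tells. Its arguments: {"type":"object","properties":{"moves":{"type":"array"},"force":{"type":"number"}},"required":["moves"]}

```bash
mkdir -p pics; ls; cat > h.py <<'E'
import numpy as np,cv2
from cell import sensors,vision,workorder,env
def cam(n):
    c=vision.read_camera(n); return c
def ray(c,u,v,z):
    R=np.array(c["R"]);t=np.array(c["t"]);o=-R.T@t
    d=R.T@np.array([(u-c["cx"])/c["fx"],(v-c["cy"])/c["fy"],1]); return o+d*(z-o[2])/d[2]
def proj(c,X):
    p=np.array(c["R"])@np.array(X)+np.array(c["t"]); return c["fx"]*p[0]/p[2]+c["cx"],c["fy"]*p[1]/p[2]+c["cy"]
def save(n,im,s=1):
    cv2.imwrite("pics/"+n,cv2.resize(im[:,:,::-1],None,fx=s,fy=s,interpolation=cv2.INTER_CUBIC))
E
python3 - <<'E'
from h import *
import pickle
C={n:cam(n) for n in("top","side")}
pickle.dump(C,open("c0.pkl","wb"))
for n in C: save(n+"0.png",C[n]["image"],1.5); c=C[n];print(n,-np.array(c["R"]).T@np.array(c["t"]))
print(sensors.get_obs())
E
```

```text
pics
top [ 0.29571098 -0.15737003  1.65636497]
side [ 0.42756736 -1.23113434  0.94451279]
{'time_s': 0.1, 'qpos': array([66.35564753, 18.43614433, -4.01568323, 83.16706815,  1.29642714,
       78.54073213, -3.26204882]), 'joint_velocities': array([ 0.04646354, -0.14976287, -0.03326496, -0.11829696,  0.04575947,
       -0.01647308,  0.01009499]), 'effort': array([-3.50431246e-04, -4.92570269e+01, -4.05869242e-01, -3.13403463e+01,
       -6.42362586e-02,  3.95007699e-02,  9.84261419e-05]), 'tool_pos': array([ 0.26881035, -0.59129084,  0.2295632 ]), 'tool_rot': array([-1.79901366e+02,  6.74289440e-03,  2.44523141e+01]), 'force': array([-0.08325931,  0.15295743,  0.06406664]), 'wrist_torque': array([ 0.00222611, -0.01923985, -0.01050033]), 'grasp_force': 0.0, 'grip_width': 0.08668398144140216}
```

View pics/top0.png

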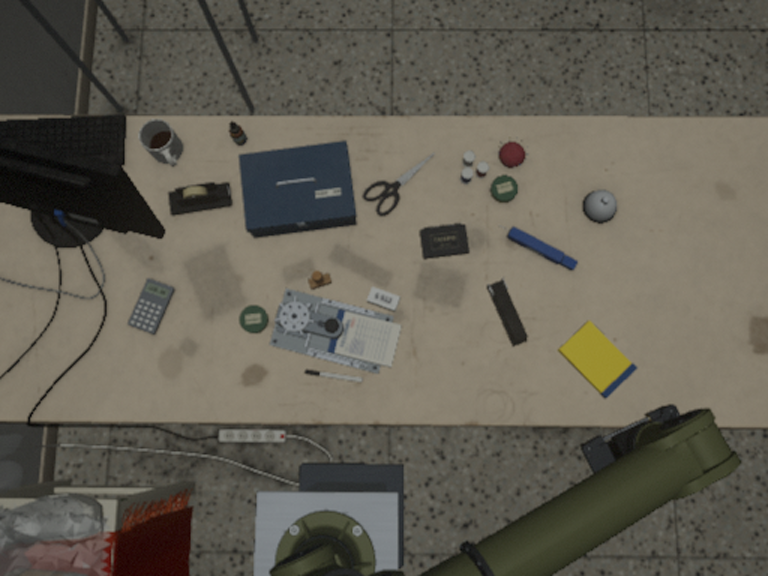

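View pics/side0.png

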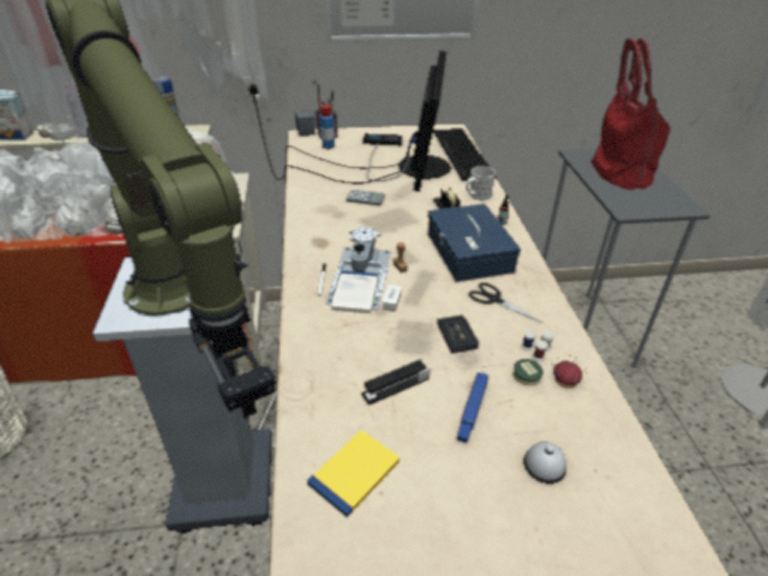

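Ticket book candidates in the top picture: the white pad on the plate at (366,338) and the yellow pad at (597,358). I choose the white one. The round candidates for the wheel are the star at (295,317) and the green tins at (254,319) and (504,188); the star is the wheel. The black cap is at (331,326). Next comes one close crop to check.

```bash
python3 - <<'E'
from h import *
import pickle
C=pickle.load(open("c0.pkl","rb"));c=C["top"]
save("crop1.png",c["image"][180:260,150:280],6)
w=ray(c,295/1.5,317/1.5,.092);p=ray(c,331/1.5,326/1.5,.108)
d=(w-p)[:2];print(w,p,np.linalg.norm(d),np.degrees(np.arctan2(d[1],d[0])))
E
```

```text
[0.53225381 0.07076663 0.092     ] [ 0.5102839  -0.01144252  0.108     ] 0.08509418499105158 75.03770419904379
```

View pics/crop1.png

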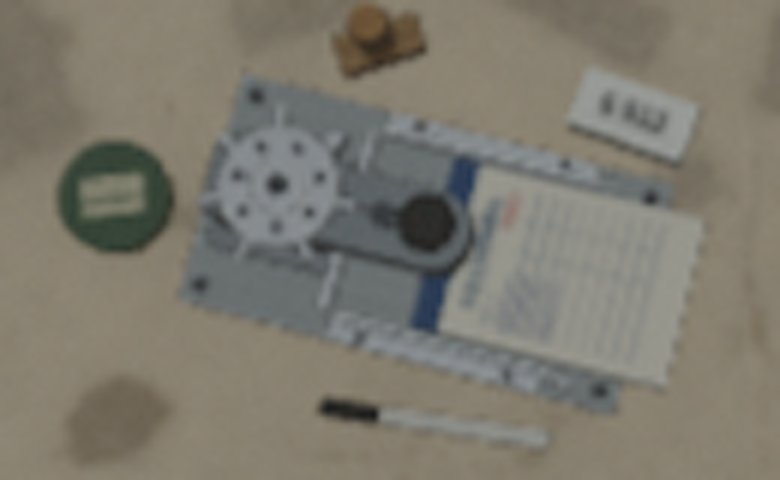

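The crop shows the white book in its rails at (570,270), short of the white stop line at about x=330–370. The cap is at (428,222) and the star centre at (277,184). The stud seems to be on the upper-right lug at (335,140), one click counter-clockwise of the index. I'll check that from the wrist camera.

```bash
python3 - <<'E'
from h import *
from scipy.spatial.transform import Rotation as Ro
c=cam("wrist");o=sensors.get_obs()
T=Ro.from_euler('xyz',o["tool_rot"],degrees=True).as_matrix()
cc=-c["R"].T@c["t"]
print("cam in tool",T.T@(cc-o["tool_pos"]),"cam axes in tool",(T.T@c["R"].T).round(2),c["fx"],c["cx"],c["cy"])
tgt=np.array([.45,.0,.36]);print(T.T@(tgt-o["tool_pos"])*1e3)
E
```

```text
cam in tool [ 0.07353982  0.0006326  -0.15312738] cam axes in tool [[ 0.   -0.96 -0.27]
 [ 1.    0.   -0.  ]
 [ 0.   -0.27  0.96]] 304.2068221223742 250.4221437376396 191.41119673638377
[ 409.66997446 -463.5078021  -129.66474391]
```

Request:
drive_tool(moves=[{"x":40,"y":-40,"z":-50,"fingers":1},{"x":80,"y":-80,"z":-50,"rz":-0.1,"fingers":1},{"x":120,"y":-120,"z":-50,"rz":-0.2,"fingers":1},{"x":160,"y":-160,"z":-50,"rz":-0.3,"fingers":1},{"x":200,"y":-195,"z":-50,"rz":-0.4,"fingers":1},{"x":240,"y":-235,"z":-50,"rz":-0.5,"fingers":1},{"x":280,"y":-275,"z":-50,"rz":-0.6,"fingers":1},{"x":320,"y":-310,"z":-50,"rz":-0.7,"fingers":1},{"x":360,"y":-350,"z":-50,"rz":-0.8,"fingers":1},{"x":400,"y":-390,"z":-50,"rz":-0.88,"fingers":1},{"x":440,"y":-425,"z":-50,"rz":-0.88,"fingers":1},{"x":451,"y":-433,"z":-50,"rz":-0.88,"fingers":1},{"x":451,"y":-433,"z":-50,"rz":-0.88,"fingers":1},{"x":451,"y":-433,"z":-50,"rz":-0.88,"fingers":1}])

```text
invalid input at $.moves[0]: expected keys x, y, z, rx, ry, rz, fingers
```

```bash
python3 - <<'E'
from h import *
import pickle
c=cam("wrist");pickle.dump(c,open("w1.pkl","wb"));save("w1.png",c["image"],1.5)
o=sensors.get_obs();print(o["time_s"],o["tool_pos"],o["tool_rot"],o["qpos"],o["grip_width"],o["force"])
E
```

```text
0.2 [ 0.26889745 -0.59139764  0.22987977] [-1.79930866e+02  4.96624045e-03  2.44553126e+01] [66.35411069 18.42198594 -4.01647863 83.14927234  1.29547977 78.54311051
 -3.26075513] 0.08706326866887228 [ 0.28804506 -0.19170028 -0.1486837 ]
```

View pics/w1.png

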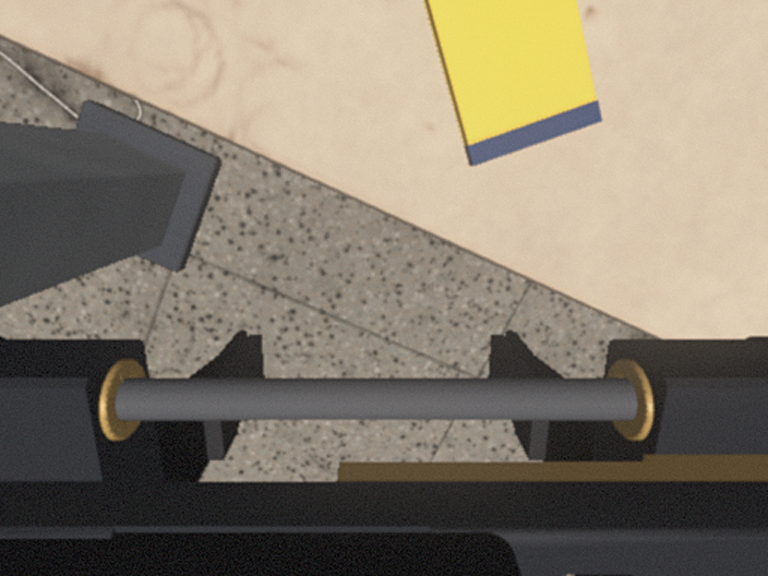

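The move was refused because every row must carry all the keys. The arm is still at its start, so the picture only shows the yellow pad at (520,80) and the fingers at (240,400) and (520,400). I'll send the move again with full rows.

Request:
drive_tool(moves=[{"x":40,"y":-40,"z":-50,"rx":0,"ry":0,"rz":0,"fingers":1},{"x":80,"y":-80,"z":-50,"rx":0,"ry":0,"rz":-0.1,"fingers":1},{"x":120,"y":-120,"z":-50,"rx":0,"ry":0,"rz":-0.2,"fingers":1},{"x":160,"y":-160,"z":-50,"rx":0,"ry":0,"rz":-0.3,"fingers":1},{"x":200,"y":-195,"z":-50,"rx":0,"ry":0,"rz":-0.4,"fingers":1},{"x":240,"y":-235,"z":-50,"rx":0,"ry":0,"rz":-0.5,"fingers":1},{"x":280,"y":-275,"z":-50,"rx":0,"ry":0,"rz":-0.6,"fingers":1},{"x":320,"y":-310,"z":-50,"rx":0,"ry":0,"rz":-0.7,"fingers":1},{"x":360,"y":-350,"z":-50,"rx":0,"ry":0,"rz":-0.8,"fingers":1},{"x":400,"y":-390,"z":-50,"rx":0,"ry":0,"rz":-0.88,"fingers":1},{"x":440,"y":-425,"z":-50,"rx":0,"ry":0,"rz":-0.88,"fingers":1},{"x":451,"y":-433,"z":-50,"rx":0,"ry":0,"rz":-0.88,"fingers":1},{"x":451,"y":-433,"z":-50,"rx":0,"ry":0,"rz":-0.88,"fingers":1},{"x":451,"y":-433,"z":-50,"rx":0,"ry":0,"rz":-0.88,"fingers":1}])

```text
time_s: 1.95
tool_pos: [0.4999, -0.0129, 0.2803]
tool_rot: [-180.0, 0.1, 74.7]
force: [1.0, -0.7, 0.7]
grip_width: 0.0007
grasp_force: 0.0
```

```bash
python3 - <<'E'
from h import *
import pickle
c=cam("wrist");pickle.dump(c,open("w1.pkl","wb"));save("w2.png",c["image"],1.5)
o=sensors.get_obs();print(o["time_s"],o["tool_pos"],o["tool_rot"],o["qpos"],o["grip_width"],o["force"])
E
```

```text
2.0 [ 0.49990102 -0.01299356  0.28033331] [-1.79976465e+02  5.29986447e-02  7.46858827e+01] [ 35.31606419   0.24575837 -36.66357356  98.34859015   0.19289418
  81.49206322 -16.69003437] 0.0008154217770310725 [0.31343552 0.40914925 0.1599015 ]
```

View pics/w2.png

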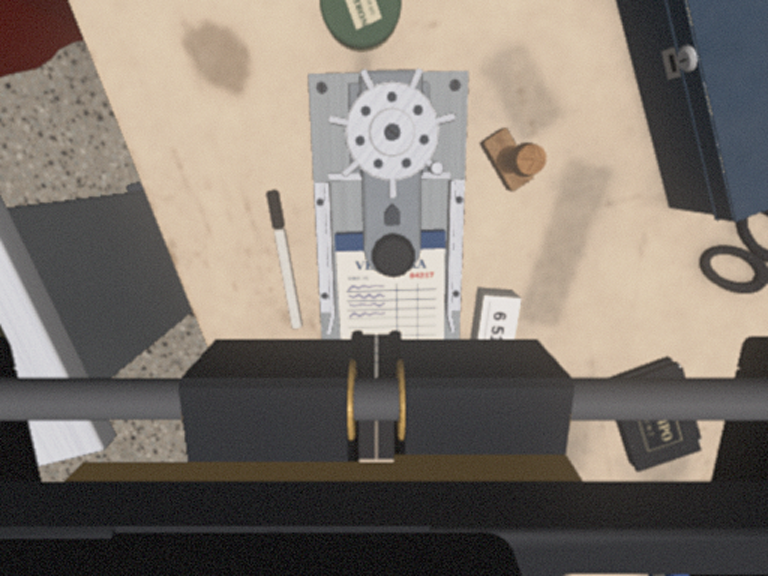

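The wheel hub is at (392,131), the stud at (437,168) on the lower-right lug, the index at (392,212) and the cap at (393,254). The stud is one click short, so the wheel must turn one click clockwise. The book is straight in its rails but not home.

```bash
python3 - <<'E'
from h import *
import pickle
c=pickle.load(open("w1.pkl","rb"));g=cv2.cvtColor(c["image"],cv2.COLOR_RGB2GRAY)
m=(g<60).astype(np.uint8)
n,l,s,ce=cv2.connectedComponentsWithStats(m)
cap=hub=None
for i in range(1,n):
    u,v=ce[i]
    if 220<u<300 and 70<v<190 and s[i,4]>15: print(ce[i].round(1),s[i])
r=lambda u,v,z:ray(c,u/1.5,v/1.5,z)
def near(u,v):
    i=np.argmin(np.hypot(*(ce[1:]-np.array([u,v])/1.5).T))+1; return ce[i]*1.5
hub=r(*near(392,131),.093);cap=r(*near(393,254),.107);st=r(437,168,.102);ix=r(392,205,.09)
d=(hub-cap)[:2];yaw=np.degrees(np.arctan2(d[1],d[0]))
print("hub",hub,"cap",cap,np.linalg.norm(d),"yaw",yaw)
print("stud",st,np.linalg.norm((st-hub)[:2]),"index",ix,np.linalg.norm((ix-hub)[:2]))
pl=np.array([r(309,73,.004),r(468,71,.004)]);print("plate back corners",pl,np.linalg.norm(pl[0]-pl[1]),np.degrees(np.arctan2(*(pl[1]-pl[0])[1::-1]))+90)
ex=np.array([np.cos(np.radians(yaw)),np.sin(np.radians(yaw))]);ey=np.array([-ex[1],ex[0]])
O=hub[:2]-.095*ex;print("O",O)
for nme,p in(("cap",cap),("stud",st),("index",ix),("pl0",pl[0]),("pl1",pl[1]),("book back L",r(337,233,.021)),("book back R",r(445,231,.021)),("stamp",r(525,160,.085)),("tin",r(360,10,.026)),("pen",r(297,325,.01)),("label",r(478,290,.031))):
    q=p[:2]-O;print(nme,(q@ex).round(4),(q@ey).round(4))
E
```

```text
hub [0.51983305 0.00110215 0.093     ] cap [0.51985185 0.00340179 0.107     ] 0.0022997143470135126 yaw -90.468338616466
stud [0.56020829 0.04103619 0.102     ] 0.05678810115004426 index [0.52326376 0.02333676 0.09      ] 0.022497728305771177
plate back corners [[0.4834956  0.14288675 0.004     ]
 [0.61637767 0.10817633 0.004     ]] 0.13734066169725545 75.360747543526
O [0.52060957 0.09609898]
cap 0.0927 -0.0
stud 0.0547 0.04
index 0.0727 0.0032
pl0 -0.0465 -0.0375
pl1 -0.0129 0.0957
book back L 0.0911 -0.0506
book back R 0.1144 0.0446
stamp 0.0665 0.1059
tin -0.0756 0.017
pen 0.17 -0.1154
label 0.1733 0.061
```

```bash
python3 - <<'E'
from h import *
import pickle
c=pickle.load(open("w1.pkl","rb"));g=cv2.cvtColor(c["image"],cv2.COLOR_RGB2GRAY)
r=lambda u,v,z:ray(c,u/1.5,v/1.5,z)
hub=r(392,131.5,.093);cap=r(393,253,.107);st=r(437,168,.102);ix=r(392,205,.09)
d=(hub-cap)[:2];yaw=np.degrees(np.arctan2(d[1],d[0]))
print("hub",hub,"cap",cap,np.linalg.norm(d),"yaw",yaw)
print("stud r",np.linalg.norm((st-hub)[:2]),"index r",np.linalg.norm((ix-hub)[:2]))
yaw=75.3
ex=np.array([np.cos(np.radians(yaw)),np.sin(np.radians(yaw))]);ey=np.array([-ex[1],ex[0]])
O=(hub[:2]-.095*ex+cap[:2]-.008*ex)/2;print("O",O)
for nme,p in(("hub",hub),("cap",cap),("stud",st),("index",ix),("pl0",r(309,73,.004)),("pl1",r(468,71,.004)),("book back L",r(337,233,.021)),("book back R",r(445,231,.021)),("stamp",r(525,160,.085)),("tin",r(360,10,.026)),("pen",r(297,325,.01)),("label",r(478,290,.031))):
    q=p[:2]-O;print(nme,(q@ex).round(4),(q@ey).round(4))
E
```

```text
hub [0.53631382 0.07333167 0.093     ] cap [ 0.5150384  -0.00855826  0.107     ] 0.0846085347556136 yaw 75.43624630492869
stud r 0.04017391732881631 index r 0.05167005893266456
O [ 0.51260758 -0.01742758]
hub 0.0938 0.0001
cap 0.0092 -0.0001
stud 0.0686 -0.0312
index 0.0421 0.0
pl0 0.1477 0.0688
pl1 0.1478 -0.0685
book back L 0.0111 0.0477
book back R 0.0119 -0.0503
stamp 0.0734 -0.098
tin 0.1893 0.0232
pen -0.0813 0.0911
label -0.0411 -0.0807
```

Request:
drive_tool(moves=[{"x":45,"y":-12,"z":0,"rx":0,"ry":0,"rz":0,"fingers":1},{"x":95,"y":-36,"z":0,"rx":0,"ry":0,"rz":0,"fingers":1},{"x":139,"y":-36,"z":0,"rx":0,"ry":0,"rz":0,"fingers":1},{"x":139,"y":-36,"z":50,"rx":0,"ry":0,"rz":0,"fingers":1},{"x":139,"y":-36,"z":100,"rx":0,"ry":0,"rz":0,"fingers":1},{"x":139,"y":-36,"z":150,"rx":0,"ry":0,"rz":0,"fingers":1},{"x":139,"y":-36,"z":175,"rx":0,"ry":0,"rz":0,"fingers":1},{"x":139,"y":-36,"z":188,"rx":0,"ry":0,"rz":0,"fingers":1},{"x":139,"y":-36,"z":188,"rx":0,"ry":0,"rz":0,"fingers":1},{"x":139,"y":-36,"z":188,"rx":0,"ry":0,"rz":0,"fingers":1}])

```text
time_s: 3.25
tool_pos: [0.5029, 0.1326, 0.0938]
tool_rot: [179.9, -0.0, 74.8]
force: [0.1, 0.1, -0.3]
grip_width: 0.0002
grasp_force: 0.0
```

```bash
python3 - <<'E'
from h import *
c=cam("top");save("t2.png",c["image"][180:260,150:280],6)
o=sensors.get_obs();print(o["tool_pos"],o["force"])
E
```

```text
[0.50296493 0.1327422  0.09387343] [-0.37137128 -0.15236397  0.43728368]
```

View pics/t2.png

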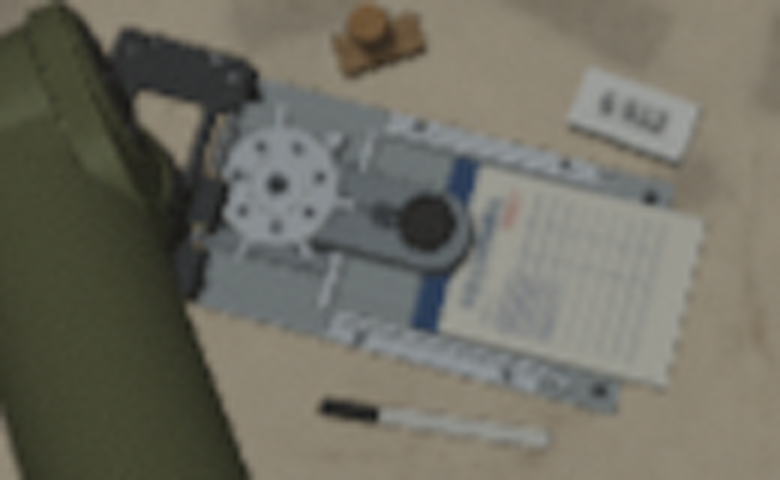

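The gripper is at the back of the wheel, at about (200,230), and the wheel has not moved. The stud lug is still at (337,140). Now the push.

Request:
drive_tool(moves=[{"x":-2,"y":6,"z":2,"rx":0,"ry":0,"rz":0,"fingers":1},{"x":-2,"y":12,"z":2,"rx":0,"ry":0,"rz":0,"fingers":1},{"x":-2,"y":17,"z":2,"rx":0,"ry":0,"rz":0,"fingers":1},{"x":-2,"y":22,"z":2,"rx":0,"ry":0,"rz":0,"fingers":1},{"x":-2,"y":26,"z":2,"rx":0,"ry":0,"rz":0,"fingers":1},{"x":-2,"y":30,"z":2,"rx":0,"ry":0,"rz":0,"fingers":1},{"x":-2,"y":30,"z":2,"rx":0,"ry":0,"rz":0,"fingers":1}])

```text
time_s: 4.18
tool_pos: [0.5311, 0.1221, 0.0905]
tool_rot: [179.9, 0.0, 74.8]
force: [-0.7, 0.9, -0.4]
grip_width: 0.0006
grasp_force: 0.5
```

```bash
python3 - <<'E'
from h import *
c=cam("top");save("t3.png",c["image"][190:240,165:245],8)
o=sensors.get_obs();print(o["tool_pos"],o["force"])
E
```

```text
[0.53094284 0.12203479 0.09054658] [-0.95871405  1.14283212 -0.40940164]
```

View pics/t3.png

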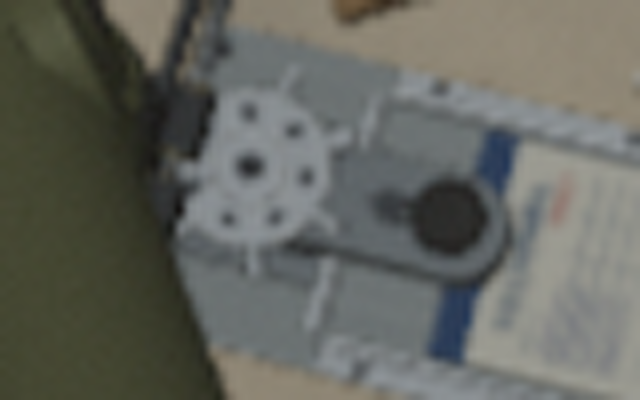

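The stud lug is at (340,135), about 19° round from where it started, so half a step is not reached yet. I'll push on.

Request:
drive_tool(moves=[{"x":0,"y":4,"z":0,"rx":0,"ry":0,"rz":0,"fingers":1},{"x":0,"y":8,"z":0,"rx":0,"ry":0,"rz":0,"fingers":1},{"x":0,"y":11,"z":0,"rx":0,"ry":0,"rz":0,"fingers":1},{"x":0,"y":13,"z":0,"rx":0,"ry":0,"rz":0,"fingers":1},{"x":0,"y":13,"z":0,"rx":0,"ry":0,"rz":0,"fingers":1},{"x":0,"y":13,"z":0,"rx":0,"ry":0,"rz":0,"fingers":1}])

```text
time_s: 4.97
tool_pos: [0.5427, 0.1196, 0.0905]
tool_rot: [-180.0, 0.0, 74.9]
force: [-0.6, 0.5, -0.2]
grip_width: 0.0006
grasp_force: 0.0
```

```bash
python3 - <<'E'
from h import *
c=cam("top");save("t4.png",c["image"][190:240,165:245],8)
o=sensors.get_obs();print(o["tool_pos"],o["force"])
E
```

```text
[0.54274402 0.11957608 0.09050112] [ 0.78141495 -0.07798785 -0.92528189]
```

View pics/t4.png

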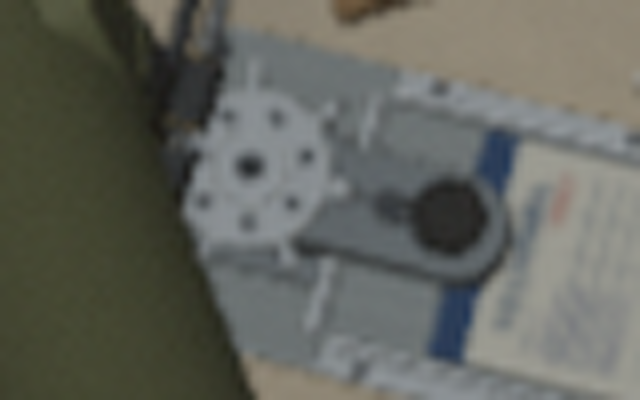

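The stud lug is at (340,187), in line with the index at (385,205) and the cap, so it has clicked in. Next is the book.

Request:
drive_tool(moves=[{"x":0,"y":0,"z":-40,"rx":0,"ry":0,"rz":0,"fingers":1},{"x":0,"y":0,"z":-90,"rx":0,"ry":0,"rz":0,"fingers":1},{"x":-50,"y":2,"z":-110,"rx":0,"ry":0,"rz":0,"fingers":1},{"x":-105,"y":4,"z":-110,"rx":0,"ry":0,"rz":0,"fingers":1},{"x":-160,"y":5,"z":-110,"rx":0,"ry":0,"rz":0,"fingers":1},{"x":-215,"y":7,"z":-110,"rx":0,"ry":0,"rz":0,"fingers":1},{"x":-270,"y":8,"z":-110,"rx":0,"ry":0,"rz":0,"fingers":1},{"x":-306,"y":8,"z":-80,"rx":0,"ry":0,"rz":0,"fingers":1},{"x":-306,"y":8,"z":-30,"rx":0,"ry":0,"rz":0,"fingers":1},{"x":-306,"y":8,"z":20,"rx":0,"ry":0,"rz":0,"fingers":1},{"x":-306,"y":8,"z":55,"rx":0,"ry":0,"rz":0,"fingers":1},{"x":-306,"y":8,"z":71,"rx":0,"ry":0,"rz":0,"fingers":1},{"x":-306,"y":8,"z":71,"rx":0,"ry":0,"rz":0,"fingers":1},{"x":-306,"y":8,"z":71,"rx":0,"ry":0,"rz":0,"fingers":1}])

```text
time_s: 6.78
tool_pos: [0.4721, -0.1783, 0.0211]
tool_rot: [179.8, 0.0, 74.9]
force: [-0.0, 0.0, 0.5]
grip_width: 0.0007
grasp_force: 0.0
```

```bash
python3 - <<'E'
from h import *
o=sensors.get_obs();p=o["tool_pos"]
a=np.radians(75.3);ex=np.array([np.cos(a),np.sin(a)]);ey=np.array([-ex[1],ex[0]]);q=p[:2]-[.5124,-.0184]
print(p,o["force"],"dater",q@ex,q@ey)
E
```

```text
[ 0.47207222 -0.17834861  0.02106907] [-0.04970618  0.006969    0.54704788] dater -0.1649466275360679 -0.0015804694358600808
```

Request:
drive_tool(moves=[{"x":8,"y":0,"z":2,"rx":0,"ry":0,"rz":0,"fingers":1},{"x":16,"y":0,"z":2,"rx":0,"ry":0,"rz":0,"fingers":1},{"x":22,"y":0,"z":2,"rx":0,"ry":0,"rz":0,"fingers":1},{"x":28,"y":0,"z":2,"rx":0,"ry":0,"rz":0,"fingers":1},{"x":34,"y":0,"z":2,"rx":0,"ry":0,"rz":0,"fingers":1},{"x":40,"y":0,"z":2,"rx":0,"ry":0,"rz":0,"fingers":1},{"x":45,"y":0,"z":2,"rx":0,"ry":0,"rz":0,"fingers":1},{"x":50,"y":0,"z":2,"rx":0,"ry":0,"rz":0,"fingers":1},{"x":54,"y":0,"z":2,"rx":0,"ry":0,"rz":0,"fingers":1},{"x":57,"y":0,"z":2,"rx":0,"ry":0,"rz":0,"fingers":1},{"x":59,"y":0,"z":2,"rx":0,"ry":0,"rz":0,"fingers":1},{"x":60,"y":0,"z":2,"rx":0,"ry":0,"rz":0,"fingers":1},{"x":60,"y":0,"z":2,"rx":0,"ry":0,"rz":0,"fingers":1}])

```text
time_s: 8.4
tool_pos: [0.4864, -0.1199, 0.0175]
tool_rot: [-180.0, -0.0, 74.9]
force: [-0.5, -0.4, 0.4]
grip_width: 0.0004
grasp_force: 0.3
```

Request:
drive_tool(moves=[{"x":1,"y":0,"z":0,"rx":0,"ry":0,"rz":0,"fingers":1},{"x":2,"y":0,"z":0,"rx":0,"ry":0,"rz":0,"fingers":1},{"x":3,"y":0,"z":0,"rx":0,"ry":0,"rz":0,"fingers":1},{"x":4,"y":0,"z":0,"rx":0,"ry":0,"rz":0,"fingers":1},{"x":4,"y":0,"z":0,"rx":0,"ry":0,"rz":0,"fingers":1}])

```text
time_s: 9.02
tool_pos: [0.4876, -0.1184, 0.0177]
tool_rot: [179.9, 0.1, 74.8]
force: [-0.3, -6.4, -0.3]
grip_width: 0.0005
grasp_force: 3.2
```

Request:
drive_tool(moves=[{"x":2,"y":0,"z":0,"rx":0,"ry":0,"rz":0,"fingers":1},{"x":2,"y":0,"z":0,"rx":0,"ry":0,"rz":0,"fingers":1},{"x":2,"y":0,"z":0,"rx":0,"ry":0,"rz":0,"fingers":1}])

```text
time_s: 9.4
tool_pos: [0.4879, -0.1183, 0.0177]
tool_rot: [179.9, 0.3, 74.8]
force: [-0.2, -9.3, 0.3]
grip_width: 0.0003
grasp_force: 4.9
```

Request:
drive_tool(moves=[{"x":-10,"y":0,"z":0,"rx":0,"ry":0,"rz":0,"fingers":1},{"x":-25,"y":0,"z":0,"rx":0,"ry":0,"rz":0,"fingers":1},{"x":-25,"y":0,"z":-50,"rx":0,"ry":0,"rz":0,"fingers":1},{"x":-25,"y":0,"z":-105,"rx":0,"ry":0,"rz":0,"fingers":1},{"x":-25,"y":0,"z":-160,"rx":0,"ry":0,"rz":0,"fingers":1},{"x":10,"y":0,"z":-205,"rx":0,"ry":0,"rz":0,"fingers":1},{"x":55,"y":0,"z":-240,"rx":0,"ry":0,"rz":0,"fingers":1},{"x":100,"y":-8,"z":-262,"rx":0,"ry":0,"rz":0,"fingers":1},{"x":100,"y":-8,"z":-262,"rx":0,"ry":0,"rz":0,"fingers":1},{"x":100,"y":-8,"z":-262,"rx":0,"ry":0,"rz":0,"fingers":1}])

```text
time_s: 10.65
tool_pos: [0.506, -0.0163, 0.279]
tool_rot: [-180.0, 0.0, 74.9]
force: [-0.6, -0.3, -0.2]
grip_width: 0.0007
grasp_force: 0.0
```

```bash
python3 - <<'E'
from h import *
import pickle
c=cam("wrist");pickle.dump(c,open("w5.pkl","wb"));save("w5.png",c["image"][30:230,160:360],3)
o=sensors.get_obs();print(o["tool_pos"],o["force"])
E
```

```text
[ 0.50577849 -0.01702459  0.27863712] [-0.9290829  -0.01326814 -0.51811695]
```

View pics/w5.png

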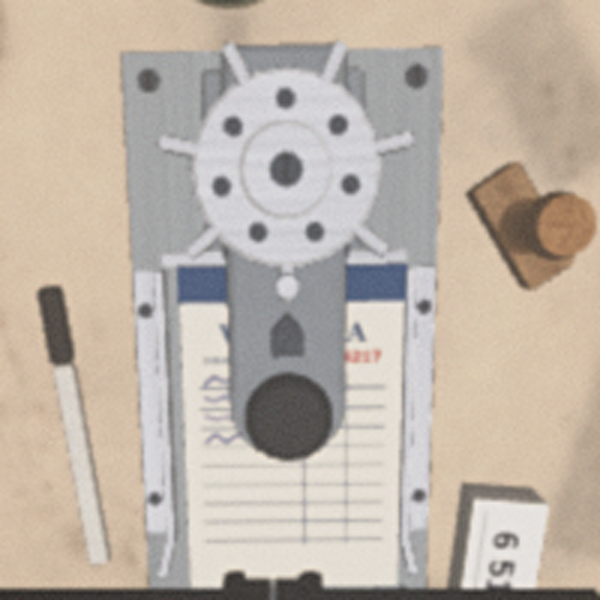

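The stud at (287,288) sits squarely on the index tip at (287,315). The book's blue edge lies against the white stop at row 262. The cap is at (288,417). Both settings are right, so I'll measure the cap and press it.

```bash
python3 - <<'E'
from h import *
import pickle
c=pickle.load(open("w5.pkl","rb"))
p=ray(c,160+288/3,30+415/3,.107);o=sensors.get_obs();t=o["tool_pos"];a=np.radians(o["tool_rot"][2])
d=p-t;print(p,"tool x,y mm",1e3*(d[0]*np.cos(a)+d[1]*np.sin(a)),1e3*(d[0]*np.sin(a)-d[1]*np.cos(a)))
E
```

```text
[ 0.51486244 -0.00955447  0.107     ] tool x,y mm 9.59297434745322 6.804108194496955
```

Request:
drive_tool(moves=[{"x":10,"y":7,"z":40,"rx":0,"ry":0,"rz":0,"fingers":1},{"x":10,"y":7,"z":90,"rx":0,"ry":0,"rz":0,"fingers":1},{"x":10,"y":7,"z":135,"rx":0,"ry":0,"rz":0,"fingers":1},{"x":10,"y":7,"z":155,"rx":0,"ry":0,"rz":0,"fingers":1},{"x":10,"y":7,"z":160,"rx":0,"ry":0,"rz":0,"fingers":1},{"x":10,"y":7,"z":164,"rx":0,"ry":0,"rz":0,"fingers":1},{"x":10,"y":7,"z":167,"rx":0,"ry":0,"rz":0,"fingers":1},{"x":10,"y":7,"z":170,"rx":0,"ry":0,"rz":0,"fingers":1},{"x":10,"y":7,"z":172,"rx":0,"ry":0,"rz":0,"fingers":1},{"x":10,"y":7,"z":174,"rx":0,"ry":0,"rz":0,"fingers":1},{"x":10,"y":7,"z":174,"rx":0,"ry":0,"rz":0,"fingers":1}])

```text
time_s: 12.08
tool_pos: [0.5162, -0.0085, 0.1062]
tool_rot: [179.9, 0.1, 74.9]
force: [-2.2, -2.9, 6.6]
grip_width: 0.0007
grasp_force: 3.1
```

Request:
drive_tool(moves=[{"x":0,"y":0,"z":1,"rx":0,"ry":0,"rz":0,"fingers":1},{"x":0,"y":0,"z":2,"rx":0,"ry":0,"rz":0,"fingers":1},{"x":0,"y":0,"z":3,"rx":0,"ry":0,"rz":0,"fingers":1},{"x":0,"y":0,"z":4,"rx":0,"ry":0,"rz":0,"fingers":1},{"x":0,"y":0,"z":5,"rx":0,"ry":0,"rz":0,"fingers":1},{"x":0,"y":0,"z":5,"rx":0,"ry":0,"rz":0,"fingers":1}])

```text
time_s: 12.82
tool_pos: [0.5163, -0.0084, 0.1048]
tool_rot: [179.9, 0.2, 74.9]
force: [-13.8, -2.0, 31.8]
grip_width: 0.0003
grasp_force: 15.8
```

The stamp bears on the book, with 32 N down against a spring that takes about 7 N. Now I'll let the cap rise and withdraw.

Request:
drive_tool(moves=[{"x":0,"y":0,"z":5,"rx":0,"ry":0,"rz":0,"fingers":1},{"x":0,"y":0,"z":0,"rx":0,"ry":0,"rz":0,"fingers":1},{"x":0,"y":0,"z":-6,"rx":0,"ry":0,"rz":0,"fingers":1},{"x":0,"y":0,"z":-14,"rx":0,"ry":0,"rz":0,"fingers":1},{"x":0,"y":0,"z":-40,"rx":0,"ry":0,"rz":0,"fingers":1},{"x":0,"y":0,"z":-90,"rx":0,"ry":0,"rz":0,"fingers":1},{"x":-10,"y":-7,"z":-140,"rx":0,"ry":0,"rz":0,"fingers":1},{"x":-10,"y":-7,"z":-174,"rx":0,"ry":0,"rz":0,"fingers":1},{"x":-10,"y":-7,"z":-174,"rx":0,"ry":0,"rz":0,"fingers":1},{"x":-10,"y":-7,"z":-174,"rx":0,"ry":0,"rz":0,"fingers":1}])

```text
time_s: 14.08
tool_pos: [0.5061, -0.0151, 0.2736]
tool_rot: [-179.9, -0.0, 74.9]
force: [0.5, 0.7, -0.7]
grip_width: 0.0002
grasp_force: 0.0
```

```bash
python3 - <<'E'
from h import *
import pickle
a=pickle.load(open("w5.pkl","rb"));c=cam("wrist");o=sensors.get_obs();print(o["tool_pos"],o["force"])
# change vs. before the press, warped by small shift
A=a["image"][40:225,160:360].astype(np.float32).mean(2);B=c["image"][40:225,160:360].astype(np.float32).mean(2)
s,r=cv2.phaseCorrelate(A,B);B=cv2.warpAffine(B,np.float32([[1,0,-s[0]],[0,1,-s[1]]]),(200,185))
D=cv2.GaussianBlur(abs(A-B),(0,0),2);print(s,r,"max diff",D[8:-8,8:-8].max(),np.unravel_index(D[8:-8,8:-8].argmax(),D[8:-8,8:-8].shape))
save("w6.png",c["image"][30:230,160:360],3)
E
```

```text
[ 0.50575042 -0.01520517  0.27311752] [ 0.00868325  0.32863598 -0.41343998]
(0.3564035335140687, 1.08002851077579) 1.007704608043035 max diff 38.877922 (np.int64(135), np.int64(83))
```

View pics/w6.png

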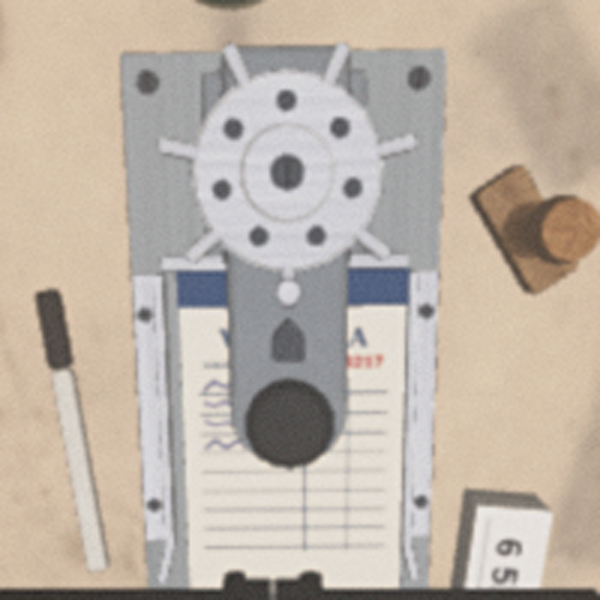

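The stud at (288,293) faces the index, the book is against the stop at row 266, and the cap at (290,423) has risen again. Nothing else has moved, so I'll hand it in.

```bash
python3 -c "
from h import *
print(workorder.sign_off())"
```

```text
the job is handed in; nothing more can be done
None
```

The job is handed in at about 14 s of the 64 s: day wheel clicked to the stud lug at the index, ticket book home against the stop, then the cap pressed to 32 N and released, with nothing else in view moved.

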